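# Take the rolling pin out from under the sliding cutlery tray

## Robot

A 6-joint arm with a two-finger parallel gripper is mounted at the origin on a cart in front of the work surface, level with it; the furniture and walls round the work are solid. World frame = base frame: x ahead of the robot, y to its left, z up, the work surface at z = 0. Lengths are in m, angles in rad, forces in N, time in s.
With the tool pointing down it reaches from about 0.3 to 0.875 m from the base axis. Payload 6.4 kg.
Tool frame: the origin (TCP) lies midway between the tips of the shut fingers; the grasp point (between the pads) lies 19 mm behind it (ctrl.pinch_z is the distance from the TCP to the grasp point, in m); z points along the fingers, y is the line along which they close (so a half turn about z gives the same grasp; the last joint's range is limited). The gripper opens to 85 mm and grips with 20 to 120 N. Pads are 22 mm wide; open, the fingers measure 114 mm over their backs; the gripper's body (76 mm by 85 mm) begins 54 mm behind the grasp point. The pads swing forward as they close: fully open they stand 13 mm farther back than shut.
Start: joints at [-1.529, 0.181, 1.607, -0, 1.354, -0.206], TCP at [0.141, -0.557, 0.192] pointing down, gripper open.
Joint ranges: [-2.99, 2.99], [-0.89, 2.07], [0.3, 2.58], [-1.14, 4.28], [0, 2.63], [-3.12, 3.12]. Speed limits (rad/s): [2.57, 2.57, 3.01, 3.14, 3.14, 3.14].

## Interface

Orientations are given as a unit quaternion [w, x, y, z].
In Python, from bench import ctrl gives the robot as it stands.
- The arm moves only by the tool apply_moves, never from a script. Its argument "moves" is a list of rows, each an object with "jaw": the opening, from 0 (shut) to 1 (fully open); "offset": the shift along the tool's x, y, z in mm, a list of three; "rot": the turn, a rotation vector about the tool's x, y, z in degrees, a list of three. In form: [{"jaw": jaw, "offset": [dx, dy, dz], "rot": [ax, ay, az]}, ...]. A call has exactly 5 rows; each row shifts and turns the commanded pose from where the row before left it, along the tool's axes as they then stand; what a row does not reach is not made up. A row lasts 1/8 s, in which the tool goes at most 62.5 mm and 10.7 degrees, less where a joint would pass 70% of its speed; a pose out of reach is approached as far as the arm can. A call is refused whole if a number of a shift passes 62.5 or a number of a turn 10.7, either way. A call with a gripper value outside its range is refused whole. The fingers move at their own pace and stop on an object; the grip force is fixed at half the most. Time passes only in rows, so rows that do not move let the fingers close, or fill a call up. It gives the time, the measured TCP pose, the force, the opening and the grip force at its end, in the units of the state.
- ctrl.get_obs(): the state, without advancing time (a new reading comes with each control period).
- ctrl.camera(name): name is "scene" or "top" or "wrist"; returns (picture, depth): 420x560x3 uint8, red, green, blue; 420x560 float32, m along the optical axis (not along the pixel's ray), 0 where there is no reading.
- ctrl.camera_params(name): a dict with "K" (3x3 intrinsics, pixels), "cam_to_world" (4x4, takes a point from camera to world coordinates); the wrist camera has in their place "mount" (4x4, takes a point from camera to tool coordinates, whose origin is the TCP and whose axes are the flange's). Camera axes: x right, y down, z forward; pixel columns grow to the right and rows downward; lengths in m; the calibration is good to about 2 mm. A picture is of the moment at which its call begins: read the wrist's pose just before it. camera_params takes no time and is no camera call.
- ctrl.hand_in(): hands the job in; it is judged then, once.
Trained networks look in the newest picture that a camera, given by its name, has taken for a name from the list of things; names that differ only in an ending like _2 or _b are one class to them, and where a whole thing is asked for, a point or a joint stands for the part that bears it (a point fixed in the world has none). Each returns a list of dicts, best first, with "score" (0 to 1); they miss things now and then, are a little off and sometimes report something else, mostly with a low value. They report only what shows in the picture. A call takes as long as a camera call.
- ctrl.outline_of(camera, target): "region" (420x560 bool, what is visible of it) and "position" ([column, row] in pixels, amid what is visible of it).
The state is a dict: "time_s": time; "q": joint angles; "dq": joint speeds; "joint_efforts": joint torques, N m; "eef_pos": TCP position; "eef_rot": TCP orientation; "wrist_force": force on the tool from outside, world axes, zero at the start; "torque": the same for the moment, N m; "opening": opening from 0.0 (shut) to 1.0 (fully open); "grasp_force": force on a finger pad.
Only numpy, scipy, OpenCV 4.12 (cv2) and the standard library are available. Lean on these libraries where they do the work, as an engineer would, in place of code of your own. Each camera call takes 0.05 s, during which the arm holds its last target. There are 200 camera calls.

## Task

The rolling pin lies in the lower level of the two-tier wooden utensil tray, under the small upper tray. Slide the upper tray all the way to either end, then take the pin out through the gap this leaves: the pin is longer than the gap, so raise one end and draw it out on the slant, without levering it hard against the wood. Finish while still holding the pin, roughly level and motionless in the air, at least a hand's breadth above the rim of the lower tray; leave the upper tray at its end and everything round about where it stands.

Things in the scene. Friction and masses are not known exactly. Their poses are not given: they have to be found in the camera images.
- utensil_box: Lower wooden tray, fixed: 240 mm along its x, 416 mm along its y, rim 80 mm above the worktop; walls 8 mm, floor top at 8 mm. Origin: centre of its underside, z up. A partition along y, 52 mm high, at x = +36 to +42 mm parts off a narrow compartment (wooden spoon, stays); the pin lies in the wide one, x = -112 to +36 mm, y = -200 to +200 mm.
- tray (a joint): Position (m) of the upper tray along the lower tray's y: 0 at mid-length, stops at -0.11 and +0.11, friction about 1.5 N, stays where left, cannot lift off. It is 240 mm wide, 180 mm long (y), rides on the lower rim: underside 81 mm, wall tops 118 mm above the worktop. At a stop it leaves a gap 220 mm long to the opposite end wall.
- tray_grip (a point): On the upper tray's raised grip, at the tray's middle, 150 mm above the worktop. The grip is an upright wooden fin, 12 mm thick (along the lower tray's x), 90 mm long (along its y), from 118 to 158 mm above the worktop. Moves with the tray.
- rolling_pin: Straight plain beech rolling pin, 320 mm long, 34 mm diameter (last 20 mm at each end slightly rounded), 0.15 to 0.3 kg. Its own y axis points along its length. Origin at mid-length, 17 mm from its axis (underneath when it lies in the tray). It lies on the lower tray's floor, roughly along the tray's y.
- pin_middle (a point): Centre of the rolling pin, on its axis.
- pin_end_a (a point): Centre of the pin's end face at its own +y end.
- pin_end_b (a point): Centre of the pin's end face at its own -y end.
- mug: Loose white mug, 81 x 116 x 95 mm, bystander. Origin on its underside.
- garlic: Loose garlic bulb, 60 mm, bystander. Origin on its underside.
- lemon: Loose lemon, 78 x 55 x 56 mm, bystander. Origin on its underside.
- pepper_mill: Loose wooden pepper mill, 58 mm diameter, 130 mm high, bystander. Origin on its underside.

How it is judged:
On the way, in this order (a step that is already met when the one before it is completed fails the run):
1. the upper tray is slid home to one end while the pin still lies in the lower tray ((value of joint tray above 0.1 m or value of joint tray below -0.1 m) and height (world z) of pin_middle below 0.05 m), for 0.2 s.
2. the pin is raised at one end, on the slant in the gap (z of any of pin_end_a, pin_end_b in the frame of utensil_box above 0.09 m and z of any of pin_end_a, pin_end_b in the frame of utensil_box below 0.08 m), for 0.1 s.
At the end, for the whole second after the job is handed in: The gripper holds the pin still (under 0.03 m/s), within 23 degrees of level, both its ends more than 160 mm above the worktop (80 mm above the lower tray's rim), touching neither tray; the upper tray is within 15 mm of one of its stops (height (world z) of each of pin_end_a, pin_end_b above 0.16 m and angle between rolling_pin's own y axis and vertical between 1.17 and 1.97 rad and linear speed of rolling_pin below 0.03 m/s and contact force between rolling_pin and the fingers above 2 N and contact force between rolling_pin and utensil_box below 0.3 N and (value of joint tray above 0.095 m or value of joint tray below -0.095 m)); the arm keeps its last pose, push and grip.
It fails at once if the pin is levered against the trays with more than 60 N (contact force between rolling_pin and utensil_box above 60 N).
It fails at once if a bystander is shifted by more than 30 mm (distance of any of mug, garlic, lemon, pepper_mill from where it was at the start of the episode above 0.03 m).
It also fails if it takes over 51 s, if anything falls off the work surface, if the arm or the gripper's body presses on something with over 40 N, if the wrist force passes 120 N, or if a joint passes its speed limit or range.

## Working session

There is one attempt and no reset: what is moved stays moved. The work goes in short steps, Python scripts to look and compute and a tool call to move; the robot and the scene stay as the last step left them, time stands still between calls to the robot, and variables do not carry over. Pictures are saved under pics/ and viewed, at most 10 in all, crops included, and the job is handed in when it is done.

Besides the shell and the picture viewer there is one more tool, called after "Emit:" as name(argument=value, ...), one argument or row to a line, values as JSON. apply_moves: Moves the arm, as the interface text tells. Its arguments: {"type":"object","properties":{"moves":{"type":"array"}},"required":["moves"]}

```bash
mkdir -p pics; ls
cat > h.py <<'E'
import numpy as np, cv2
from bench import ctrl
from scipy.spatial.transform import Rotation as R
def cloud(name):
    o=ctrl.get_obs(); im,d=ctrl.camera(name); p=ctrl.camera_params(name); K=p["K"]
    if name=="wrist":
        T=np.eye(4); w=o["eef_rot"]; T[:3,:3]=R.from_quat([w[1],w[2],w[3],w[0]]).as_matrix(); T[:3,3]=o["eef_pos"]; T=T@p["mount"]
    else: T=p["cam_to_world"]
    v,u=np.mgrid[:420,:560]
    c=np.stack([(u-K[0][2])/K[0][0]*d,(v-K[1][2])/K[1][1]*d,d],-1)
    P=c@T[:3,:3].T+T[:3,3]; P[d==0]=np.nan
    return im,P
def save(n,im): cv2.imwrite(f"pics/{n}.png",im[:,:,::-1])
E
python3 - <<'E'
from h import *
im,P=cloud("top"); save("top",im); np.save("top.npy",P)
for n in ["utensil_box","tray_grip","rolling_pin","mug","garlic","lemon","pepper_mill"]:
    for r in ctrl.outline_of("top",n)[:2]:
        q=P[r["region"]]; q=q[~np.isnan(q[:,0])]
        print(n,round(r["score"],2),np.round(r["position"]),np.round(np.nanmedian(q,0),3),np.round(np.percentile(q,[2,98],axis=0),3).tolist())
im,_=cloud("scene"); save("scene",im)
print(ctrl.get_obs())
E
```

```text
pics
utensil_box 0.66 [352. 238.] [ 0.573 -0.088  0.08 ] [[0.435, -0.3, 0.002], [0.716, 0.11, 0.121]]
tray_grip 0.64 [348. 239.] [ 0.564 -0.078  0.089] [[0.445, -0.173, 0.08], [0.689, 0.021, 0.154]]
tray_grip 0.41 [185. 205.] [0.643 0.363 0.038] [[0.573, 0.321, -0.0], [0.677, 0.398, 0.096]]
rolling_pin 0.84 [313. 259.] [0.51  0.011 0.038] [[0.48, -0.237, 0.005], [0.586, 0.065, 0.046]]
rolling_pin 0.67 [185. 255.] [0.496 0.348 0.038] [[0.473, 0.327, 0.003], [0.522, 0.375, 0.053]]
mug 0.95 [187. 204.] [0.643 0.362 0.038] [[0.572, 0.321, -0.0], [0.677, 0.398, 0.096]]
garlic 0.71 [183. 258.] [0.496 0.349 0.039] [[0.474, 0.328, 0.024], [0.522, 0.375, 0.053]]
lemon 0.84 [384. 174.] [ 0.771 -0.164  0.046] [[0.75, -0.198, 0.018], [0.8, -0.135, 0.057]]
lemon 0.32 [349. 238.] [ 0.563 -0.078  0.089] [[0.445, -0.174, 0.08], [0.689, 0.022, 0.154]]
pepper_mill 0.55 [290. 155.] [0.778 0.099 0.098] [[0.763, 0.074, -0.0], [0.816, 0.124, 0.126]]
{'time_s': 0.45, 'q': array([-1.52929841e+00,  1.80846448e-01,  1.60704069e+00, -1.11561662e-05,
        1.35376894e+00, -2.06270615e-01]), 'dq': array([-0.00018504,  0.00161251, -0.00118961, -0.00026259, -0.00034076,
       -0.0008894 ]), 'joint_efforts': array([-3.97755412e-04, -4.44365394e+01, -3.51270318e+01, -3.35617624e-04,
        2.56796127e-03,  1.60372110e-06]), 'eef_pos': array([ 0.14104304, -0.55742943,  0.19154262]), 'eef_rot': array([-3.20552565e-05,  9.92336005e-01,  1.23568817e-01, -2.81882536e-06]), 'wrist_force': array([ 0.97025657, -1.30820959, -0.92036592]), 'torque': array([-0.01771793,  0.00299781, -0.00303847]), 'grasp_force': 0.0, 'opening': 1.0035029059416722}
```

View pics/top.png

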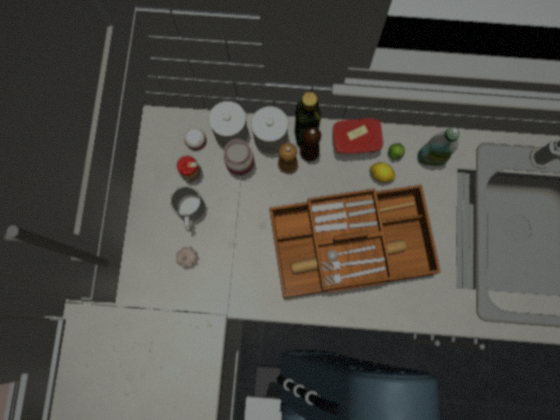

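View pics/scene.png

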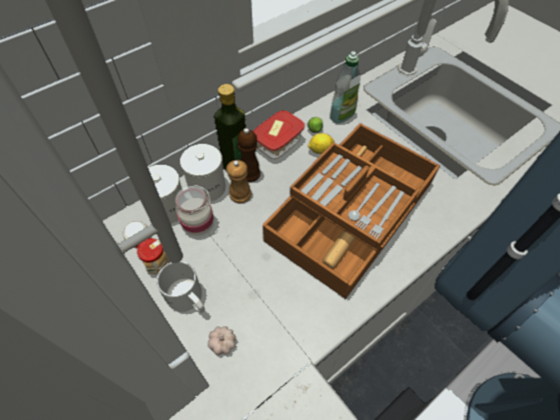

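```bash
python3 - <<'E'
from h import *
P=np.load("top.npy"); im=cv2.imread("pics/top.png")
x,y,z=P[...,0],P[...,1],P[...,2]
B=(x>.4)&(x<.74)&(y>-.33)&(y<.14)
def lab(m):
    q=P[m&B]; return q
q=lab((z>.07)&(z<.165)); rc=cv2.minAreaRect((q[:,:2]*1000).astype(np.float32)); print("box",rc, len(q))
g=lab((z>.132)&(z<.165)); rc2=cv2.minAreaRect((g[:,:2]*1000).astype(np.float32)); print("grip",rc2,g.mean(0),g[:,2].max(),len(g))
t=lab((z>.1)&(z<.165)); print("tray",cv2.minAreaRect((t[:,:2]*1000).astype(np.float32)))
from itertools import product
a=rc[2]; a=a if a<45 else a-90
th=np.deg2rad(a); c=np.array(rc[0])/1000
print("yaw",a)
ex=np.array([np.cos(th),np.sin(th)]);ey=np.array([-ex[1],ex[0]])
L=np.stack([(P[...,:2]-c)@ex,(P[...,:2]-c)@ey],-1)
pm=(L[...,0]>-.105)&(L[...,0]<.03)&(abs(L[...,1])<.195)&(z>.026)&(z<.046)&(im[...,2]>1.3*im[...,0])
for s in (1,-1):
    m=pm&(s*L[...,1]>.1); 
    n,lb,st,_=cv2.connectedComponentsWithStats(m.astype(np.uint8)); 
    if n>1:
        k=1+np.argmax(st[1:,4]); l=L[lb==k]; zz=z[lb==k]
        print(s,len(l),"L",l.mean(0),l.min(0),l.max(0),"z",np.percentile(zz,[5,50,98]),"world",P[lb==k].mean(0), "topline",l[zz>.036].mean(0))
E
python3 - <<'E'
import cv2
im=cv2.imread("pics/top.png")[175:310,255:450]
cv2.imwrite("pics/crop.png",cv2.resize(im,None,fx=4,fy=4,interpolation=cv2.INTER_CUBIC))
E
```

```text
box ((570.2518310546875, -91.80754089355469), (247.01588439941406, 417.27197265625), 13.196718215942383) 7918
grip ((568.3788452148438, -74.1364974975586), (13.107906341552734, 89.46810150146484), 12.851329803466797) [ 0.56705264 -0.07383639  0.15389055] 0.1644661974888415 204
tray ((569.1025390625, -74.86851501464844), (240.61459350585938, 181.2944793701172), 13.261866569519043)
yaw 13.196718215942383
1 302 L [-0.04055208  0.13836774] [-0.05703678  0.10323262] [-0.02154961  0.17489174] z [0.03014712 0.03856771 0.0449197 ] world [0.49918197 0.03364834 0.03787781] topline [-0.04023993  0.13715576]
-1 183 L [-0.02758979 -0.12163214] [-0.04338923 -0.14491587] [-0.00981704 -0.10029735] z [0.03000829 0.03755724 0.04493422] world [ 0.57115865 -0.21652623  0.03730077] topline [-0.02704111 -0.11977315]
```

View pics/crop.png

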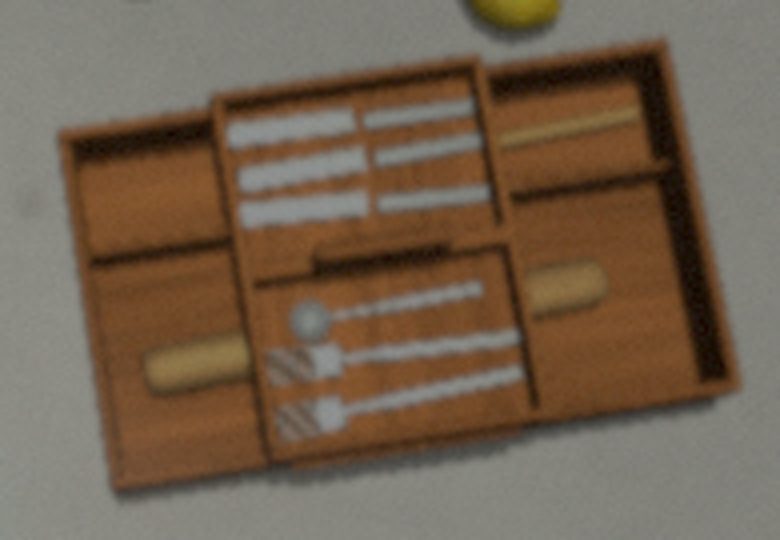

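```bash
cat >> h.py <<'E'
TH=np.deg2rad(13.2); C=np.array([.570,-.0918,0])
EX=np.array([np.cos(TH),np.sin(TH),0]); EY=np.array([-EX[1],EX[0],0]); EZ=np.array([0,0,1.])
def W(l): return C+l[0]*EX+l[1]*EY+l[2]*EZ      # box frame -> world
def Lc(p): d=np.asarray(p)-C; return np.array([d@EX,d@EY,d@EZ])
def RT(tilt=0,yaw=0):  # tool x=EY, y=EX, z down; yaw about world z, tilt: +y end of pin up (deg)
    B=np.column_stack([EY,EX,-EZ]); return R.from_euler('z',yaw,degrees=True)*R.from_rotvec(EX*np.deg2rad(tilt))*R.from_matrix(B)
def pose():
    o=ctrl.get_obs(); w=o["eef_rot"]; return np.array(o["eef_pos"]),R.from_quat([w[1],w[2],w[3],w[0]]),o
def rows(p,r,p2,r2,n):
    rv=(r.inv()*r2).as_rotvec()
    for i in range(n):
        a=r*R.from_rotvec(rv*i/n); 
        print(np.round(a.inv().apply((p2-p)/n)*1000,1),np.round(np.degrees(rv/n),2))
E
python3 - <<'E'
from h import *
p,r,o=pose(); print(ctrl.pinch_z)
rows(p,r,np.array([.568,-.074,.24]),RT(),15)
E
```

```text
0.0187
[ 35.5 -24.3  -3.2] [-0.   -0.   -5.93]
[ 37.8 -20.5  -3.2] [-0.   -0.   -5.93]
[ 39.7 -16.4  -3.2] [-0.   -0.   -5.93]
[ 41.2 -12.3  -3.2] [-0.   -0.   -5.93]
[42.3 -7.9 -3.2] [-0.   -0.   -5.93]
[42.9 -3.5 -3.2] [-0.   -0.   -5.93]
[43.   0.9 -3.2] [-0.   -0.   -5.93]
[42.7  5.4 -3.2] [-0.   -0.   -5.93]
[41.9  9.8 -3.2] [-0.   -0.   -5.93]
[40.6 14.  -3.2] [-0.   -0.   -5.93]
[39.  18.2 -3.2] [-0.   -0.   -5.93]
[36.9 22.1 -3.2] [-0.   -0.   -5.93]
[34.4 25.8 -3.2] [-0.   -0.   -5.93]
[31.6 29.2 -3.2] [-0.   -0.   -5.93]
[28.4 32.3 -3.2] [-0.   -0.   -5.93]
```

Emit:
apply_moves(
  moves=[
    {"jaw": 1,"offset": [35.5,-24.3,-5],"rot": [0,0,-5.93]},
    {"jaw": 1,"offset": [37.8,-20.5,-5],"rot": [0,0,-5.93]},
    {"jaw": 1,"offset": [39.7,-16.4,-5],"rot": [0,0,-5.93]},
    {"jaw": 1,"offset": [41.2,-12.3,-5],"rot": [0,0,-5.93]},
    {"jaw": 1,"offset": [42.3,-7.9,-5],"rot": [0,0,-5.93]},
  ],
)

```text
time_s: 1.08
eef_pos: [0.2841, -0.3952, 0.2169]
eef_rot: [0.0, 0.927, 0.375, 0.0]
wrist_force: [0.9, -0.6, -0.2]
opening: 1.0
grasp_force: 0.0
```

Emit:
apply_moves(
  moves=[
    {"jaw": 1,"offset": [42.9,-3.5,-5],"rot": [0,0,-5.93]},
    {"jaw": 1,"offset": [43,0.9,-5],"rot": [0,0,-5.93]},
    {"jaw": 1,"offset": [42.7,5.4,-5],"rot": [0,0,-5.93]},
    {"jaw": 1,"offset": [41.9,9.8,-5],"rot": [0,0,-5.93]},
    {"jaw": 1,"offset": [40.6,14,-5],"rot": [0,0,-5.93]},
  ],
)

```text
time_s: 1.7
eef_pos: [0.4267, -0.234, 0.242]
eef_rot: [0.0, 0.8, 0.6, 0.0]
wrist_force: [0.5, -0.3, 0.2]
opening: 1.002
grasp_force: 0.0
```

Emit:
apply_moves(
  moves=[
    {"jaw": 1,"offset": [39,18.2,0],"rot": [0,0,-5.93]},
    {"jaw": 1,"offset": [36.9,22.1,0],"rot": [0,0,-5.93]},
    {"jaw": 1,"offset": [34.4,25.8,0],"rot": [0,0,-5.93]},
    {"jaw": 1,"offset": [31.6,29.2,0],"rot": [0,0,-5.93]},
    {"jaw": 1,"offset": [28.4,32.3,0],"rot": [0,0,-5.93]},
  ],
)

```text
time_s: 2.33
eef_pos: [0.5692, -0.0728, 0.2417]
eef_rot: [0.0, 0.62, 0.784, 0.0]
wrist_force: [0.6, -1.2, 0.9]
opening: 0.998
grasp_force: 0.0
```

Run:
```python
from h import *
p,r,o=pose(); print(p,Lc(p),np.degrees((r.inv()*RT()).as_rotvec()),o["time_s"],o["q"])
im,P=cloud("wrist"); save("w1",im)
m=(P[...,2]>.14)&(P[...,2]<.165)&(np.hypot(P[...,0]-.568,P[...,1]+.074)<.08); q=P[m]
print(len(q),cv2.minAreaRect((q[:,:2]*1000).astype(np.float32)),Lc(q.mean(0)))
```

```text
[ 0.56916066 -0.07283665  0.24168568] [0.00351314 0.01865398 0.24168568] [0.01411462 0.01430477 0.1478675 ] 2.325 [-3.33997325e-01  1.39805818e-01  1.55211300e+00 -7.93215965e-05
  1.44933205e+00 -5.66951963e-01]
1804 ((569.6968994140625, -74.11065673828125), (11.75180435180664, 88.91990661621094), 13.648113250732422) [0.0037858  0.02014031 0.15773741]
```

View pics/w1.png

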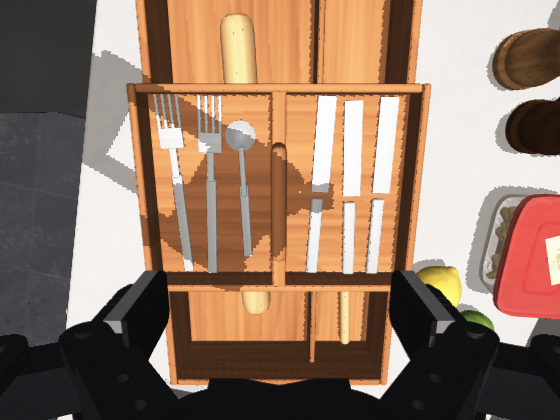

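Emit:
apply_moves(
  moves=[
    {"jaw": 0.5,"offset": [0,0,28],"rot": [0,0,0]},
    {"jaw": 0.5,"offset": [0,0,28],"rot": [0,0,0]},
    {"jaw": 0.5,"offset": [-1,0,28],"rot": [0,0,0]},
    {"jaw": 0.5,"offset": [0,0,28],"rot": [0,0,0]},
    {"jaw": 0.2,"offset": [0,0,0],"rot": [0,0,0]},
  ],
)

```text
time_s: 3.0
eef_pos: [0.5665, -0.0743, 0.1272]
eef_rot: [-0.002, 0.622, 0.783, -0.001]
wrist_force: [-0.2, 0.6, 0.5]
opening: 0.298
grasp_force: 0.0
```

Emit:
apply_moves(
  moves=[
    {"jaw": 0,"offset": [0,0,0],"rot": [0,0,0]},
    {"jaw": 0,"offset": [0,0,0],"rot": [0,0,0]},
    {"jaw": 0,"offset": [0,0,0],"rot": [0,0,0]},
    {"jaw": 0,"offset": [0,0,0],"rot": [0,0,0]},
    {"jaw": 0,"offset": [0,0,0],"rot": [0,0,0]},
  ],
)

```text
time_s: 3.62
eef_pos: [0.5686, -0.075, 0.1298]
eef_rot: [0.0, 0.622, 0.783, 0.0]
wrist_force: [-0.7, 0.7, -0.7]
opening: -0.001
grasp_force: 0.0
```

Run:
```python
from h import *
im,P=cloud("wrist"); s,_=cloud("scene"); 
save("w2",np.hstack([cv2.resize(im,(400,300)),cv2.resize(s[100:310,180:460],(400,300))]))
print(ctrl.get_obs())
```

```text
{'time_s': 3.725, 'q': array([-3.38068566e-01,  2.39433096e-01,  1.66844253e+00,  2.30029112e-06,
        1.23364857e+00, -5.67535184e-01]), 'dq': array([-3.97234367e-04,  8.88064963e-04,  1.21798309e-05,  9.33291453e-04,
        2.74516673e-03, -1.32822054e-03]), 'joint_efforts': array([ 3.01397937e-03, -4.55801511e+01, -3.32647204e+01, -1.70559492e-04,
        3.52755014e-04, -4.53058954e-05]), 'eef_pos': array([ 0.56851738, -0.07500223,  0.12964912]), 'eef_rot': array([3.19969288e-05, 6.21507274e-01, 7.83408391e-01, 1.22009854e-05]), 'wrist_force': array([ 0.36457463, -0.48132935, -0.0334459 ]), 'torque': array([-0.0270205 ,  0.04205828,  0.03423436]), 'grasp_force': 0.0, 'opening': -0.0013265931146978953}
```

View pics/w2.png

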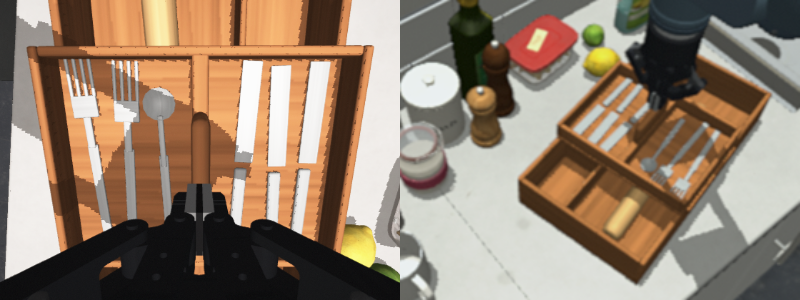

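Emit:
apply_moves(
  moves=[
    {"jaw": 0,"offset": [-6,0,0],"rot": [0,0,0]},
    {"jaw": 0,"offset": [-6,0,0],"rot": [0,0,0]},
    {"jaw": 0,"offset": [-6,0,0],"rot": [0,0,0]},
    {"jaw": 0,"offset": [-6,0,0],"rot": [0,0,0]},
    {"jaw": 0,"offset": [0,0,0],"rot": [0,0,0]},
  ],
)

```text
time_s: 4.35
eef_pos: [0.5741, -0.099, 0.1296]
eef_rot: [0.0, 0.622, 0.783, 0.0]
wrist_force: [0.5, -0.4, -0.1]
opening: 0.001
grasp_force: 0.0
```

Run:
```python
from h import *
p,r,o=pose(); print(p,Lc(p),o["wrist_force"],o["opening"],o["grasp_force"])
im,P=cloud("wrist"); 
save("w3",cv2.resize(im[150:420,120:440],(640,540)))
L=(P-C)@np.column_stack([EX,EY,EZ])
m=(L[...,2]>.14)&(L[...,2]<.162)&(abs(L[...,0]-.003)<.012)&(abs(L[...,1])<.1)
print(m.sum(),L[m].min(0),L[m].max(0))
P2=cloud("top")[1];L=(P2-C)@np.column_stack([EX,EY,EZ])
m=(L[...,2]>.1)&(L[...,2]<.125)&(abs(L[...,0])<.14)&(abs(L[...,1])<.2)
print(cv2.minAreaRect((L[m][:,:2]*1000).astype(np.float32)))
```

```text
[ 0.5740898  -0.09897441  0.12957779] [ 0.00234346 -0.00791876  0.12957779] [ 0.45183665 -0.42206815 -0.13407946] 0.001478956438401424 0.0
4051 [-0.0023716  -0.00458137  0.15309417] [0.00968227 0.06159688 0.16111102]
((17.577011108398438, 16.9344482421875), (210.58099365234375, 180.2870330810547), 0.04658474028110504)
```

View pics/w3.png

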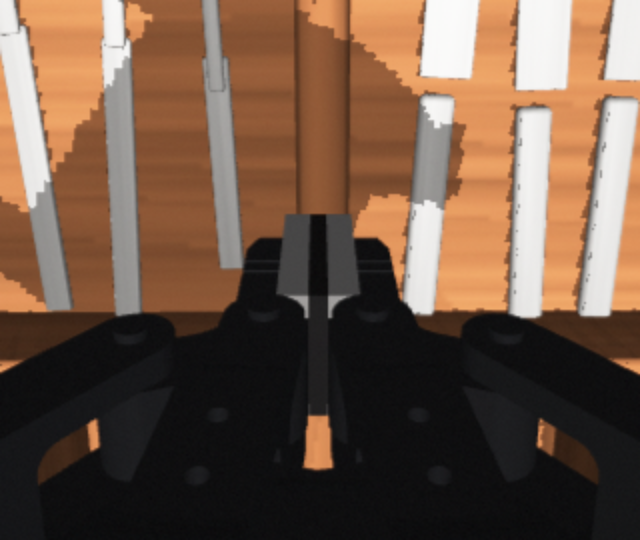

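Run:
```python
from h import *
p,r,o=pose()
im,d=ctrl.camera("wrist"); pr=ctrl.camera_params("wrist"); print(pr["mount"]); K=np.array(pr["K"])
for v in range(240,370,6):
    for u in (268,290):
        z=d[v,u]; c=np.array([(u-K[0,2])/K[0,0]*z,(v-K[1,2])/K[1,1]*z,z,1]); t=np.array(pr["mount"])@c
        print(v,u,np.round(t[:3],4),"W",np.round(p+r.apply(t[:3]),3),im[v,u])
```

```text
[[ 7.76384859e-04 -9.63246836e-01 -2.68616699e-01  6.82878826e-02]
 [ 9.99999137e-01  4.63103883e-04  1.22963628e-03  1.70681045e-04]
 [-1.06004582e-03 -2.68617421e-01  9.63246364e-01 -1.83408781e-01]
 [ 0.00000000e+00  0.00000000e+00  0.00000000e+00  1.00000000e+00]]
240 268 [ 0.0112 -0.0045 -0.0248] W [ 0.567 -0.089  0.154] [84 51 33]
240 290 [ 0.0123  0.0054 -0.0279] W [ 0.576 -0.085  0.157] [118  73  45]
246 268 [ 0.0082 -0.0045 -0.0247] W [ 0.568 -0.091  0.154] [85 52 33]
246 290 [ 0.0098  0.0054 -0.0289] W [ 0.577 -0.088  0.158] [120  73  45]
252 268 [ 0.0052 -0.0045 -0.0243] W [ 0.568 -0.094  0.154] [99 61 38]
252 290 [ 0.0066  0.0055 -0.028 ] W [ 0.578 -0.091  0.158] [118  72  44]
258 268 [ 0.0115 -0.0039 -0.0467] W [ 0.568 -0.088  0.176] [70 69 68]
258 290 [ 0.0113  0.0049 -0.0461] W [ 0.576 -0.086  0.176] [69 68 67]
264 268 [ 0.0113 -0.0037 -0.0521] W [ 0.568 -0.088  0.182] [71 71 71]
264 290 [ 0.0109  0.0047 -0.0511] W [ 0.576 -0.087  0.181] [69 68 69]
270 268 [ 0.0114 -0.0036 -0.058 ] W [ 0.568 -0.088  0.187] [70 68 68]
270 290 [ 0.0119  0.0045 -0.0589] W [ 0.576 -0.086  
[... 1557 characters left out ...]

342 268 [ 0.0027 -0.0028 -0.0891] W [ 0.571 -0.096  0.219] [22 22 24]
342 290 [ 0.0089  0.0033 -0.098 ] W [ 0.575 -0.089  0.227] [17 18 18]
348 268 [ 0.0006 -0.0028 -0.089 ] W [ 0.571 -0.098  0.218] [23 26 25]
348 290 [ 0.0011  0.0036 -0.0896] W [ 0.577 -0.097  0.219] [23 24 25]
354 268 [-0.0009 -0.0028 -0.0897] W [ 0.571 -0.1    0.219] [22 23 24]
354 290 [-0.0016  0.0037 -0.0888] W [ 0.578 -0.099  0.218] [22 24 26]
360 268 [-0.0029 -0.0028 -0.0897] W [ 0.572 -0.102  0.219] [23 24 25]
360 290 [-0.0029  0.0037 -0.0897] W [ 0.578 -0.1    0.219] [25 23 25]
366 268 [-0.0051 -0.0028 -0.0896] W [ 0.572 -0.104  0.219] [22 23 24]
366 290 [-0.0051  0.0037 -0.0896] W [ 0.579 -0.103  0.219] [25 25 28]
```

The wrist view shows the shut tips really end about 45 mm behind the reported TCP, at z≈0.175, above the fin, so nothing was gripped. I'll open, go lower in small steps and watch the force.

Emit:
apply_moves(
  moves=[
    {"jaw": 0.5,"offset": [12,1,0],"rot": [0,0,0]},
    {"jaw": 0.5,"offset": [12,0,0],"rot": [0,0,0]},
    {"jaw": 0.5,"offset": [0,0,0],"rot": [0,0,0]},
    {"jaw": 0.5,"offset": [0,0,10],"rot": [0,0,0]},
    {"jaw": 0.5,"offset": [0,0,10],"rot": [0,0,0]},
  ],
)

```text
time_s: 5.12
eef_pos: [0.5693, -0.0749, 0.1088]
eef_rot: [-0.0, 0.622, 0.783, -0.0]
wrist_force: [0.7, 0.0, -0.2]
opening: 0.498
grasp_force: 0.0
```

Emit:
apply_moves(
  moves=[
    {"jaw": 0.5,"offset": [0,0,6],"rot": [0,0,0]},
    {"jaw": 0.5,"offset": [0,0,6],"rot": [0,0,0]},
    {"jaw": 0.5,"offset": [0,0,6],"rot": [0,0,0]},
    {"jaw": 0.3,"offset": [0,0,0],"rot": [0,0,0]},
    {"jaw": 0,"offset": [0,0,0],"rot": [0,0,0]},
  ],
)

```text
time_s: 5.75
eef_pos: [0.5695, -0.0749, 0.0919]
eef_rot: [0.0, 0.621, 0.783, -0.0]
wrist_force: [-1.5, -0.8, -6.0]
opening: 0.127
grasp_force: 58.5
```

Emit:
apply_moves(
  moves=[
    {"jaw": 0,"offset": [0,0,0],"rot": [0,0,0]},
    {"jaw": 0,"offset": [0,0,0],"rot": [0,0,0]},
    {"jaw": 0,"offset": [0,0,0],"rot": [0,0,0]},
    {"jaw": 0,"offset": [0,0,0],"rot": [0,0,0]},
    {"jaw": 0,"offset": [0,0,0],"rot": [0,0,0]},
  ],
)

```text
time_s: 6.38
eef_pos: [0.5695, -0.0749, 0.0919]
eef_rot: [0.0, 0.621, 0.783, -0.0]
wrist_force: [-2.4, -0.2, 4.4]
opening: 0.125
grasp_force: 60.1
```

Emit:
apply_moves(
  moves=[
    {"jaw": 0,"offset": [-6,0,0],"rot": [0,0,0]},
    {"jaw": 0,"offset": [-13,0,0],"rot": [0,0,0]},
    {"jaw": 0,"offset": [-13,0,0],"rot": [0,0,0]},
    {"jaw": 0,"offset": [-13,0,0],"rot": [0,0,0]},
    {"jaw": 0,"offset": [-13,0,0],"rot": [0,0,0]},
  ],
)

```text
time_s: 7.0
eef_pos: [0.5829, -0.1317, 0.0919]
eef_rot: [0.0, 0.621, 0.783, 0.0]
wrist_force: [-2.7, 1.2, 4.4]
opening: 0.128
grasp_force: 60.4
```

Emit:
apply_moves(
  moves=[
    {"jaw": 0,"offset": [-13,0,0],"rot": [0,0,0]},
    {"jaw": 0,"offset": [-13,0,0],"rot": [0,0,0]},
    {"jaw": 0,"offset": [-13,0,0],"rot": [0,0,0]},
    {"jaw": 0,"offset": [-13,0,0],"rot": [0,0,0]},
    {"jaw": 0,"offset": [-6,0,0],"rot": [0,0,0]},
  ],
)

```text
time_s: 7.62
eef_pos: [0.5964, -0.1887, 0.0919]
eef_rot: [0.0, 0.622, 0.783, 0.0]
wrist_force: [-1.1, 1.3, 4.7]
opening: 0.132
grasp_force: 60.5
```

Emit:
apply_moves(
  moves=[
    {"jaw": 0,"offset": [-3,0,0],"rot": [0,0,0]},
    {"jaw": 0,"offset": [-3,0,0],"rot": [0,0,0]},
    {"jaw": 0,"offset": [-3,0,0],"rot": [0,0,0]},
    {"jaw": 0,"offset": [-2,0,0],"rot": [0,0,0]},
    {"jaw": 0,"offset": [0,0,0],"rot": [0,0,0]},
  ],
)

```text
time_s: 8.25
eef_pos: [0.5985, -0.1977, 0.0919]
eef_rot: [-0.0, 0.621, 0.783, 0.0]
wrist_force: [-2.3, 3.4, 6.2]
opening: 0.133
grasp_force: 60.6
```

Emit:
apply_moves(
  moves=[
    {"jaw": 0.5,"offset": [-1,0,0],"rot": [0,0,0]},
    {"jaw": 0.5,"offset": [0,0,0],"rot": [0,0,0]},
    {"jaw": 0.5,"offset": [0,0,0],"rot": [0,0,0]},
    {"jaw": 0.5,"offset": [0,0,-30],"rot": [0,0,0]},
    {"jaw": 0.5,"offset": [0,0,-40],"rot": [0,0,0]},
  ],
)

```text
time_s: 8.88
eef_pos: [0.5976, -0.199, 0.1608]
eef_rot: [-0.002, 0.622, 0.783, -0.0]
wrist_force: [-0.7, -0.5, 0.8]
opening: 0.5
grasp_force: 0.0
```

Emit:
apply_moves(
  moves=[
    {"jaw": 1,"offset": [20,0,-30],"rot": [0,0,0]},
    {"jaw": 1,"offset": [40,-10,0],"rot": [0,0,0]},
    {"jaw": 1,"offset": [40,-10,0],"rot": [0,0,0]},
    {"jaw": 1,"offset": [40,-10,0],"rot": [0,0,0]},
    {"jaw": 1,"offset": [40,-10,0],"rot": [0,0,0]},
  ],
)

```text
time_s: 9.5
eef_pos: [0.518, -0.0322, 0.1916]
eef_rot: [0.0, 0.622, 0.783, 0.0]
wrist_force: [-0.2, 0.3, 0.3]
opening: 1.0
grasp_force: 0.0
```

Run:
```python
from h import *
p,r,o=pose(); print(p,Lc(p),o["time_s"],o["opening"])
A=np.column_stack([EX,EY,EZ])
P2=cloud("top")[1];L=(P2-C)@A
m=(L[...,2]>.135)&(L[...,2]<.165)&(abs(L[...,0])<.03)&(L[...,1]<-.03)&(L[...,1]>-.2)
print("fin",cv2.minAreaRect((L[m][:,:2]*1000).astype(np.float32)))
im,P=cloud("wrist"); save("w4",im)
L=(P-C)@A
for n in ("rolling_pin",):
  rr=ctrl.outline_of("wrist",n)
  for q in rr[:2]: print(n,q["score"],q["position"])
m=rr[0]["region"]&(L[...,2]>.015)&(L[...,2]<.05)&(L[...,1]>-.02)
l=L[m]; print(len(l),l.min(0),l.max(0),np.percentile(l[:,2],[50,98]))
for y0 in np.arange(-.02,.19,.02):
    s=l[(l[:,1]>y0)&(l[:,1]<y0+.02)]
    if len(s)>20: print(round(y0+.01,3),np.round([s[:,0].min(),s[:,0].max(),s[s[:,2]>np.percentile(s[:,2],80)][:,0].mean(),np.percentile(s[:,2],97)],4))
w=(L[...,2]>.07)&(L[...,2]<.09)&(L[...,1]>.15); print("wall", np.percentile(L[w],[1,50,99],axis=0))
```

```text
[ 0.51803637 -0.03221367  0.19159201] [-0.03698411  0.06987794  0.19159201] 9.5 0.9995102467518746
fin ((2.6348156929016113, -120.78436279296875), (64.58465576171875, 12.600650787353516), 89.70025634765625)
rolling_pin 0.73 [286.1, 184.3]
7281 [-0.05295722 -0.01997909  0.02733406] [-0.01108087  0.17449257  0.04518496] [0.04042346 0.04354497]
-0.01 [-0.0445 -0.0111 -0.028   0.0434]
0.01 [-0.0454 -0.0126 -0.0294  0.0435]
0.03 [-0.0473 -0.014  -0.0297  0.0435]
0.05 [-0.0481 -0.0143 -0.0315  0.0432]
0.07 [-0.049  -0.0157 -0.032   0.0435]
0.09 [-0.0498 -0.017  -0.0332  0.0434]
0.11 [-0.0506 -0.0183 -0.0342  0.0434]
0.13 [-0.0523 -0.0187 -0.0353  0.0433]
0.15 [-0.053  -0.0199 -0.036   0.0432]
0.17 [-0.0528 -0.021  -0.0369  0.0427]
wall [[-0.11558948  0.15159109  0.07033377]
 [ 0.01032746  0.2011449   0.08054956]
 [ 0.12193702  0.20780848  0.0825906 ]]
```

View pics/w4.png

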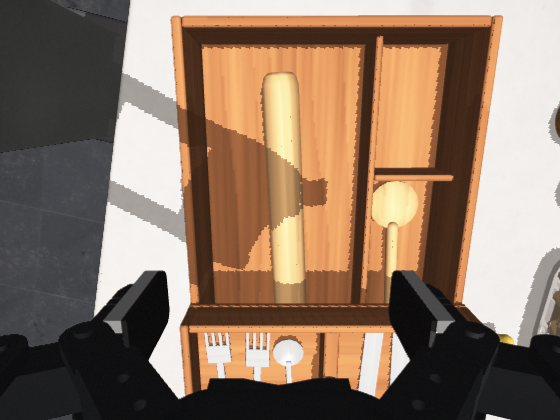

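Emit:
apply_moves(
  moves=[
    {"jaw": 0.75,"offset": [5,4.5,0],"rot": [0,0,-2.7]},
    {"jaw": 0.75,"offset": [0,0,40],"rot": [0,0,0]},
    {"jaw": 0.75,"offset": [0,0,50],"rot": [0,0,0]},
    {"jaw": 0.75,"offset": [0,0,50],"rot": [0,0,0]},
    {"jaw": 0.75,"offset": [0,0,20],"rot": [0,0,0]},
  ],
)

```text
time_s: 10.28
eef_pos: [0.5202, -0.0276, 0.028]
eef_rot: [-0.002, 0.603, 0.798, -0.001]
wrist_force: [-0.4, 0.6, 0.2]
opening: 0.753
grasp_force: 0.0
```

Run:
```python
from h import *
p,r,o=pose(); print(p,Lc(p),o["wrist_force"],o["opening"])
im,P=cloud("wrist"); save("w5",im)
A=np.column_stack([EX,EY,EZ]); L=(P-C)@A
m=ctrl.outline_of("wrist","rolling_pin")[0]["region"]; l=L[m]; print(np.percentile(l,[2,50,98],axis=0))
T=r.inv().apply((P-p).reshape(-1,3)).reshape(P.shape)
for u in range(160,410,12):
  c=T[:,u]; ok=(abs(c[:,0])<.02)&(c[:,2]<-.02)&(im[:,u].max(1)<110)
  if ok.any(): v=np.argmax(ok); print(u,v,np.round(c[v],4),np.round(L[v,u],4))
```

```text
[ 0.52020649 -0.02757792  0.0280433 ] [-0.03381274  0.07389565  0.0280433 ] [-0.36255736  0.58917032  0.22462122] 0.7528633367583455
[[nan nan nan]
 [nan nan nan]
 [nan nan nan]]
160 278 [ 0.007  -0.0443 -0.0553] [-0.0782  0.0787  0.0836]
172 273 [ 0.0114 -0.038  -0.0606] [-0.0721  0.0834  0.0888]
184 263 [ 0.0112 -0.0361 -0.051 ] [-0.0701  0.0833  0.0792]
196 263 [ 0.0108 -0.0317 -0.05  ] [-0.0658  0.083   0.0782]
208 383 [ 0.0104 -0.0152 -0.1151] [-0.049   0.0833  0.1432]
220 378 [ 0.0103 -0.0128 -0.1133] [-0.0466  0.0833  0.1414]
232 378 [ 0.0098 -0.0102 -0.1128] [-0.044   0.083   0.1409]
244 378 [ 0.0103 -0.0075 -0.1134] [-0.0412  0.0836  0.1415]
256 381 [ 0.0103 -0.0047 -0.1143] [-0.0385  0.0837  0.1423]
268 383 [ 0.0111 -0.002  -0.1158] [-0.0358  0.0846  0.1439]
280 385 [ 0.0107  0.0006 -0.1159] [-0.0332  0.0843  0.144 ]
292 383 [ 0.0114  0.0032 -0.1162] [-0.0307  0.0851  0.1443]
304 380 [ 0.0105  0.0059 -0.1142] [-0.0279  0.0844  0.1423]
316 378 [ 0.0102  0.0087 -0.1132] [-0.0251  0.0842  0.1412]
328 378 [ 0.0104  0.0113 -0.1134] [-0.0225  0.0845  0.1414]
340 378 [ 0.0099  0.0141 -0.1128] [-0.0196  0.0841  0.1408]
352 389 [ 0.0108  0.0159 -0.1173] [-0.0179  0.0851  0.1453]
364 263 [ 0.0114  0.0331 -0.0515] [-0.0011  0.0867  0.0794]
376 264 [ 0.0112  0.0376 -0.0518] [0.0035 0.0867 0.0797]
388 275 [ 0.0074  0.042  -0.0536] [0.0081 0.0831 0.0815]
400 280 [ 0.0075  0.0452 -0.0581] [0.0112 0.0834 0.086 ]
```

View pics/w5.png

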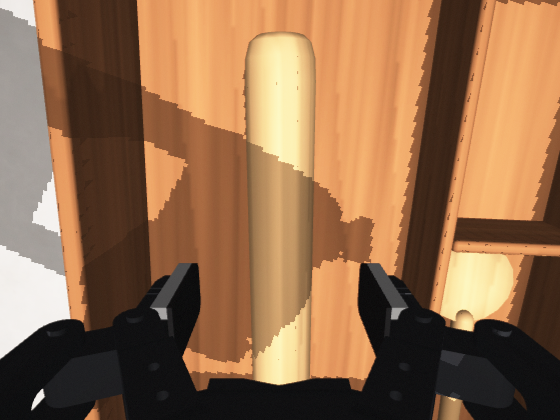

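Emit:
apply_moves(
  moves=[
    {"jaw": 0.75,"offset": [0,1,25],"rot": [0,0,0]},
    {"jaw": 0.75,"offset": [0,0,20],"rot": [0,0,0]},
    {"jaw": 0.75,"offset": [0,0,10],"rot": [0,0,0]},
    {"jaw": 0.75,"offset": [0,0,5],"rot": [0,0,0]},
    {"jaw": 0.75,"offset": [0,0,0],"rot": [0,0,0]},
  ],
)

```text
time_s: 11.0
eef_pos: [0.5234, -0.0273, -0.0279]
eef_rot: [0.0, 0.603, 0.798, 0.0]
wrist_force: [-0.4, 0.4, 0.1]
opening: 0.752
grasp_force: 0.0
```

Emit:
apply_moves(
  moves=[
    {"jaw": 0.75,"offset": [0,-2,5],"rot": [0,0,0]},
    {"jaw": 0.3,"offset": [0,0,0],"rot": [0,0,0]},
    {"jaw": 0,"offset": [0,0,0],"rot": [0,0,0]},
    {"jaw": 0,"offset": [0,0,0],"rot": [0,0,0]},
    {"jaw": 0,"offset": [0,0,0],"rot": [0,0,0]},
  ],
)

```text
time_s: 11.62
eef_pos: [0.5219, -0.0278, -0.0322]
eef_rot: [0.001, 0.603, 0.798, 0.0]
wrist_force: [-1.7, -1.4, 7.5]
opening: 0.378
grasp_force: 63.1
```

```bash
cat > plan.py <<'E'
from h import *
p,r,o=pose(); print(Lc(p),o["wrist_force"],o["torque"],o["opening"],o["grasp_force"],o["time_s"])
# pin plane: low end B (y,z), tilt a ; box frame, pin yaw 2.7 deg kept
s=Lc(p)[1]+.145
off=.025-Lc(p)[2]       # TCP lies this far below the axis
x0=Lc(p)[0]
key=[(-.145,.025,0,1),(-.141,.031,12,5),(-.128,.031,16,3),(-.090,.034,22,5),(-.05,.036,30,5),(.005,.045,30,5),(.005,.22,30,5),(.005,.27,0,5)]
c0,r0=p,r
for yb,zb,a,n in key[1:]:
    t=np.deg2rad(a); tip=zb+(-.02-yb)*np.tan(t)+.017/np.cos(t); wall=zb+(.2-yb)*np.tan(t)-.017/np.cos(t)
    q=np.array([yb+s*np.cos(t)+off*np.sin(t), zb+s*np.sin(t)-off*np.cos(t)])
    p2=W([x0-(q[0]-Lc(p)[1])*np.tan(np.deg2rad(2.7)),q[0],q[1]])
    jaw=r.as_matrix()[:,1]; r2=R.from_rotvec(jaw*t)*r
    print("key",yb,zb,a,"trayz",round(tip,4),"wallz",round(wall,4),"TCP",np.round(q,3)); rows(c0,r0,p2,r2,n); c0,r0=p2,r2
E
python3 plan.py
```

```text
[-0.0322442   0.07324848 -0.03220428] [-1.71021326 -1.35193751  7.47712335] [ 0.005807    0.38922291 -0.03728693] 0.3777989488252111 63.13058106570679 11.625
key -0.141 0.031 12 trayz 0.0741 wallz 0.0861 TCP [0.084 0.02 ]
[  2.2   0.  -10.5] [0.  2.4 0. ]
[  2.7   0.  -10.4] [0.  2.4 0. ]
[  3.1   0.  -10.3] [0.  2.4 0. ]
[  3.5   0.  -10.2] [0.  2.4 0. ]
[  3.9   0.  -10. ] [0.  2.4 0. ]
key -0.128 0.031 16 trayz 0.0797 wallz 0.1074 TCP [0.098 0.036]
[ 5.4  0.  -4.2] [-0.    1.33 -0.  ]
[ 5.5  0.  -4.1] [-0.    1.33 -0.  ]
[ 5.6  0.  -4. ] [-0.    1.33 -0.  ]
key -0.09 0.034 22 trayz 0.0806 wallz 0.1328 TCP [0.134 0.063]
[ 8.4  0.  -3.1] [ 0.   1.2 -0. ]
[ 8.5  0.  -2.9] [ 0.   1.2 -0. ]
[ 8.6  0.  -2.8] [ 0.   1.2 -0. ]
[ 8.6  0.  -2.6] [ 0.   1.2 -0. ]
[ 8.7  0.  -2.4] [ 0.   1.2 -0. ]
key -0.05 0.036 30 trayz 0.073 wallz 0.1607 TCP [0.168 0.096]
[ 8.7  0.  -3.6] [0.  1.6 0. ]
[ 8.8  0.  -3.3] [0.  1.6 0. ]
[ 8.9  0.  -3.1] [0.  1.6 0. ]
[ 9.   0.  -2.8] [0.  1.6 0. ]
[ 9.1  0.  -2.6] [0.  1.6 0. ]
key 0.005 0.045 30 trayz 0.0502 wallz 0.138 TCP [0.223 0.105]
[10.4 -0.   3.9] [0. 0. 0.]
[10.4 -0.   3.9] [0. 0. 0.]
[10.4 -0.   3.9] [0. 0. 0.]
[10.4 -0.   3.9] [0. 0. 0.]
[10.4 -0.   3.9] [0. 0. 0.]
key 0.005 0.22 30 trayz 0.2252 wallz 0.313 TCP [0.223 0.28 ]
[ 17.5   0.  -30.3] [0. 0. 0.]
[ 17.5   0.  -30.3] [0. 0. 0.]
[ 17.5   0.  -30.3] [0. 0. 0.]
[ 17.5   0.  -30.3] [0. 0. 0.]
[ 17.5   0.  -30.3] [0. 0. 0.]
key 0.005 0.27 0 trayz 0.287 wallz 0.253 TCP [0.223 0.213]
[-6.6 -0.  11.6] [-0. -6. -0.]
[-5.3 -0.  12.3] [-0. -6. -0.]
[-4.  -0.  12.7] [-0. -6. -0.]
[-2.6 -0.  13.1] [-0. -6. -0.]
[-1.3 -0.  13.3] [-0. -6. -0.]
```

```bash
sed -i 's/^key=.*/key=[0,(-.138,.030,12,5),(-.113,.029,16,5),(-.078,.029,22,5),(-.04,.031,30,5),(.01,.045,30,5),(.01,.22,30,5),(-.02,.25,0,5)]/' plan.py; python3 plan.py
```

```text
[-0.0322442   0.07324848 -0.03220428] [-1.71021326 -1.35193751  7.47712335] [ 0.005807    0.38922291 -0.03728693] 0.3777989488252111 63.13058106570679 11.625
key -0.138 0.03 12 trayz 0.0725 wallz 0.0845 TCP [0.087 0.019]
[  2.8   0.  -10.3] [0.  2.4 0. ]
[  3.2   0.  -10.2] [0.  2.4 0. ]
[  3.7   0.  -10.1] [0.  2.4 0. ]
[ 4.1  0.  -9.9] [0.  2.4 0. ]
[ 4.5  0.  -9.7] [0.  2.4 0. ]
key -0.113 0.029 16 trayz 0.0734 wallz 0.1011 TCP [0.113 0.034]
[ 5.5  0.  -1.8] [-0.   0.8 -0. ]
[ 5.6  0.  -1.8] [-0.   0.8 -0. ]
[ 5.6  0.  -1.7] [-0.   0.8 -0. ]
[ 5.6  0.  -1.6] [-0.   0.8 -0. ]
[ 5.6  0.  -1.5] [-0.   0.8 -0. ]
key -0.078 0.029 22 trayz 0.0708 wallz 0.123 TCP [0.146 0.058]
[ 7.7  0.  -2.7] [ 0.   1.2 -0. ]
[ 7.7  0.  -2.5] [ 0.   1.2 -0. ]
[ 7.8  0.  -2.4] [ 0.   1.2 -0. ]
[ 7.8  0.  -2.2] [ 0.   1.2 -0. ]
[ 7.9  0.  -2. ] [ 0.   1.2 -0. ]
key -0.04 0.031 30 trayz 0.0622 wallz 0.1499 TCP [0.178 0.091]
[ 8.4  0.  -3.7] [0.  1.6 0. ]
[ 8.5  0.  -3.5] [0.  1.6 0. ]
[ 8.6  0.  -3.2] [0.  1.6 0. ]
[ 8.6  0.  -3. ] [0.  1.6 0. ]
[ 8.7  0.  -2.8] [0.  1.6 0. ]
key 0.01 0.045 30 trayz 0.0473 wallz 0.1351 TCP [0.228 0.105]
[10.1 -0.   2.6] [0. 0. 0.]
[10.1 -0.   2.6] [0. 0. 0.]
[10.1 -0.   2.6] [0. 0. 0.]
[10.1 -0.   2.6] [0. 0. 0.]
[10.1 -0.   2.6] [0. 0. 0.]
key 0.01 0.22 30 trayz 0.2223 wallz 0.3101 TCP [0.228 0.28 ]
[ 17.5   0.  -30.3] [0. 0. 0.]
[ 17.5   0.  -30.3] [0. 0. 0.]
[ 17.5   0.  -30.3] [0. 0. 0.]
[ 17.5   0.  -30.3] [0. 0. 0.]
[ 17.5   0.  -30.3] [0. 0. 0.]
key -0.02 0.25 0 trayz 0.267 wallz 0.233 TCP [0.198 0.193]
[-13.8  -0.   12.1] [-0. -6. -0.]
[-12.4  -0.   13.5] [-0. -6. -0.]
[-10.9  -0.   14.7] [-0. -6. -0.]
[-9.3 -0.  15.8] [-0. -6. -0.]
[-7.6 -0.  16.7] [-0. -6. -0.]
```

Emit:
apply_moves(
  moves=[
    {"jaw": 0,"offset": [2.8,0,-10.3],"rot": [0,2.4,0]},
    {"jaw": 0,"offset": [3.2,0,-10.2],"rot": [0,2.4,0]},
    {"jaw": 0,"offset": [3.7,0,-10.1],"rot": [0,2.4,0]},
    {"jaw": 0,"offset": [4.1,0,-9.9],"rot": [0,2.4,0]},
    {"jaw": 0,"offset": [4.5,0,-9.7],"rot": [0,2.4,0]},
  ],
)

```text
time_s: 12.25
eef_pos: [0.5168, -0.0139, 0.0185]
eef_rot: [-0.084, 0.599, 0.793, 0.063]
wrist_force: [0.4, 0.2, -1.6]
opening: 0.373
grasp_force: 59.7
```

Emit:
apply_moves(
  moves=[
    {"jaw": 0,"offset": [5.5,0,-1.8],"rot": [0,0.8,0]},
    {"jaw": 0,"offset": [5.6,0,-1.8],"rot": [0,0.8,0]},
    {"jaw": 0,"offset": [5.6,0,-1.7],"rot": [0,0.8,0]},
    {"jaw": 0,"offset": [5.6,0,-1.6],"rot": [0,0.8,0]},
    {"jaw": 0,"offset": [5.6,0,-1.5],"rot": [0,0.8,0]},
  ],
)

```text
time_s: 12.88
eef_pos: [0.5101, 0.0106, 0.0331]
eef_rot: [-0.111, 0.597, 0.79, 0.084]
wrist_force: [-1.0, -0.8, -1.5]
opening: 0.379
grasp_force: 59.7
```

Run:
```python
from h import *
p,r,o=pose(); print(p,Lc(p),o["wrist_force"],o["torque"],o["opening"],o["grasp_force"])
im,P=cloud("wrist")
s,_=cloud("scene"); save("s6",np.hstack([cv2.resize(im,(400,300)),cv2.resize(s[100:310,180:460],(400,300))]))
A=np.column_stack([EX,EY,EZ]); L=(P-C)@A
T=r.inv().apply((P-p).reshape(-1,3)).reshape(P.shape)
for v in range(20,380,20):
  c=[T[v,u] for u in range(262,300,2)]; l=[L[v,u] for u in range(262,300,2)]
  print(v,np.round(np.median(c,0),4),np.round(np.median(l,0),4))
```

```text
[0.51012053 0.01057513 0.03307709] [-0.03491994  0.1133438   0.03307709] [-1.04649448 -0.78938795 -1.50322551] [-0.14202031  0.04495792 -0.01907295] 0.37885475049247663 59.68148935586214
20 [ 0.0914  0.0006 -0.0744] [-0.0374  0.1804  0.1298]
40 [ 0.0865  0.0006 -0.0745] [-0.0372  0.1757  0.1286]
60 [ 0.0814  0.0006 -0.0752] [-0.037   0.1708  0.1278]
80 [ 0.0763  0.0006 -0.0749] [-0.0367  0.1659  0.1262]
100 [ 0.071   0.0006 -0.0751] [-0.0365  0.1608  0.1249]
120 [ 0.0656  0.0007 -0.0748] [-0.0362  0.1557  0.1231]
140 [ 0.06    0.0007 -0.075 ] [-0.036   0.1503  0.1218]
160 [ 0.0542  0.0007 -0.0747] [-0.0357  0.1447  0.1199]
180 [ 0.0483  0.0007 -0.0748] [-0.0354  0.1391  0.1183]
200 [ 0.0423  0.0007 -0.0748] [-0.0351  0.1333  0.1167]
220 [ 0.0359  0.0007 -0.0746] [-0.0348  0.1273  0.1146]
240 [ 0.0294  0.0007 -0.0744] [-0.0345  0.121   0.1127]
260 [ 0.0227  0.0007 -0.0745] [-0.0342  0.1146  0.111 ]
280 [ 0.0158  0.0007 -0.0745] [-0.0339  0.108   0.1091]
300 [ 0.0087  0.0008 -0.0744] [-0.0336  0.1012  0.107 ]
320 [ 0.0013  0.0008 -0.0745] [-0.0332  0.0941  0.105 ]
340 [-0.0065  0.0008 -0.0742] [-0.0329  0.0868  0.1026]
360 [-0.0143  0.0008 -0.0742] [-0.0325  0.0791  0.1004]
```

View pics/s6.png

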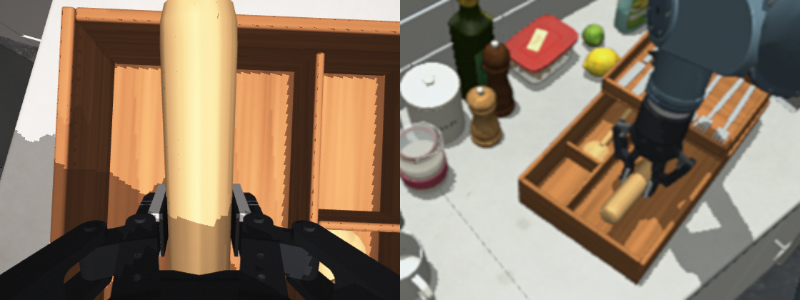

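The pin is gripped between both pads and tilted 16° with the tool, its raised end above the end wall and clear of it. I'll carry on along the plan.

Emit:
apply_moves(
  moves=[
    {"jaw": 0,"offset": [7.7,0,-2.7],"rot": [0,1.2,0]},
    {"jaw": 0,"offset": [7.7,0,-2.5],"rot": [0,1.2,0]},
    {"jaw": 0,"offset": [7.8,0,-2.4],"rot": [0,1.2,0]},
    {"jaw": 0,"offset": [7.8,0,-2.2],"rot": [0,1.2,0]},
    {"jaw": 0,"offset": [7.9,0,-2],"rot": [0,1.2,0]},
  ],
)

```text
time_s: 13.6
eef_pos: [0.5011, 0.0424, 0.0568]
eef_rot: [-0.153, 0.592, 0.783, 0.115]
wrist_force: [0.3, 0.3, -3.5]
opening: 0.372
grasp_force: 59.7
```

Emit:
apply_moves(
  moves=[
    {"jaw": 0,"offset": [8.4,0,-3.7],"rot": [0,1.6,0]},
    {"jaw": 0,"offset": [8.5,0,-3.5],"rot": [0,1.6,0]},
    {"jaw": 0,"offset": [8.6,0,-3.2],"rot": [0,1.6,0]},
    {"jaw": 0,"offset": [8.6,0,-3],"rot": [0,1.6,0]},
    {"jaw": 0,"offset": [8.7,0,-2.8],"rot": [0,1.6,0]},
  ],
)

```text
time_s: 14.22
eef_pos: [0.4924, 0.073, 0.0898]
eef_rot: [-0.207, 0.582, 0.77, 0.157]
wrist_force: [0.5, -0.3, -3.0]
opening: 0.378
grasp_force: 59.7
```

Emit:
apply_moves(
  moves=[
    {"jaw": 0,"offset": [10.1,0,2.6],"rot": [0,0,0]},
    {"jaw": 0,"offset": [10.1,0,2.6],"rot": [0,0,0]},
    {"jaw": 0,"offset": [10.1,0,2.6],"rot": [0,0,0]},
    {"jaw": 0,"offset": [10.1,0,2.6],"rot": [0,0,0]},
    {"jaw": 0,"offset": [10.1,0,2.6],"rot": [0,0,0]},
  ],
)

```text
time_s: 14.85
eef_pos: [0.4785, 0.1219, 0.1036]
eef_rot: [-0.206, 0.582, 0.771, 0.156]
wrist_force: [0.2, -0.8, -2.5]
opening: 0.379
grasp_force: 59.7
```

Run:
```python
from h import *
p,r,o=pose(); print(p,Lc(p),o["wrist_force"],o["torque"],o["opening"],o["grasp_force"])
im,P=cloud("wrist")
T=r.inv().apply((P-p).reshape(-1,3)).reshape(P.shape)
for v in range(20,380,80): print(v,np.round(np.median(T[v,262:300],0),4))
```

```text
[0.47850452 0.12185169 0.10356383] [-0.04029051  0.22889985  0.10356383] [ 0.24718941 -0.78490066 -2.48013812] [-0.28527492 -0.05498453 -0.01697513] 0.37896917568187993 59.71214298158884
20 [ 0.0916  0.0007 -0.0743]
100 [ 0.0712  0.0008 -0.0749]
180 [ 0.0485  0.0008 -0.0744]
260 [ 0.0229  0.0009 -0.0742]
340 [-0.0062  0.0009 -0.074 ]
```

Emit:
apply_moves(
  moves=[
    {"jaw": 0,"offset": [10,0,-17.3],"rot": [0,0,0]},
    {"jaw": 0,"offset": [17.5,0,-30.3],"rot": [0,0,0]},
    {"jaw": 0,"offset": [17.5,0,-30.3],"rot": [0,0,0]},
    {"jaw": 0,"offset": [17.5,0,-30.3],"rot": [0,0,0]},
    {"jaw": 0,"offset": [17.5,0,-30.3],"rot": [0,0,0]},
  ],
)

```text
time_s: 15.52
eef_pos: [0.4789, 0.1206, 0.2658]
eef_rot: [-0.206, 0.582, 0.771, 0.156]
wrist_force: [0.5, -1.1, -3.5]
opening: 0.377
grasp_force: 59.9
```

Emit:
apply_moves(
  moves=[
    {"jaw": 0,"offset": [-13.8,0,12.1],"rot": [0,-6,0]},
    {"jaw": 0,"offset": [-12.4,0,13.5],"rot": [0,-6,0]},
    {"jaw": 0,"offset": [-10.9,0,14.7],"rot": [0,-6,0]},
    {"jaw": 0,"offset": [-9.3,0,15.8],"rot": [0,-6,0]},
    {"jaw": 0,"offset": [-7.6,0,16.7],"rot": [0,-6,0]},
  ],
)

```text
time_s: 16.15
eef_pos: [0.4874, 0.0926, 0.1777]
eef_rot: [0.002, 0.603, 0.797, -0.0]
wrist_force: [-0.4, -0.3, -1.9]
opening: 0.375
grasp_force: 59.8
```

Emit:
apply_moves(
  moves=[
    {"jaw": 0,"offset": [0,0,0],"rot": [0,0,0]},
    {"jaw": 0,"offset": [0,0,0],"rot": [0,0,0]},
    {"jaw": 0,"offset": [0,0,0],"rot": [0,0,0]},
    {"jaw": 0,"offset": [0,0,0],"rot": [0,0,0]},
    {"jaw": 0,"offset": [0,0,0],"rot": [0,0,0]},
  ],
)

```text
time_s: 16.77
eef_pos: [0.4869, 0.0926, 0.1766]
eef_rot: [-0.0, 0.603, 0.798, 0.0]
wrist_force: [0.1, 0.2, -2.6]
opening: 0.375
grasp_force: 59.9
```

Run:
```python
from h import *
p,r,o=pose(); print(p,Lc(p),o["opening"],o["grasp_force"])
im,P=cloud("wrist"); A=np.column_stack([EX,EY,EZ]); L=(P-C)@A
for v in range(20,380,80): print(v,np.round(np.median(L[v,262:300],0),4))
P2=cloud("top")[1];L=(P2-C)@A
m=(L[...,2]>.135)&(L[...,2]<.165)&(abs(L[...,0])<.03)&(L[...,1]<-.03)&(L[...,1]>-.2)
print("fin",cv2.minAreaRect((L[m][:,:2]*1000).astype(np.float32)))
s,_=cloud("scene"); save("s7",s)
```

```text
[0.486943   0.0925984  0.17656725] [-0.03875501  0.19849253  0.17656725] 0.3745078120320334 59.85937803983688
20 [-0.0421  0.2894  0.2515]
100 [nan nan nan]
180 [-0.0401  0.2465  0.2515]
260 [-0.0389  0.2211  0.2516]
340 [-0.0375  0.1918  0.251 ]
fin ((2.854818820953369, -109.10543823242188), (12.825376510620117, 89.34616088867188), 0.22204722464084625)
```

View pics/s7.png

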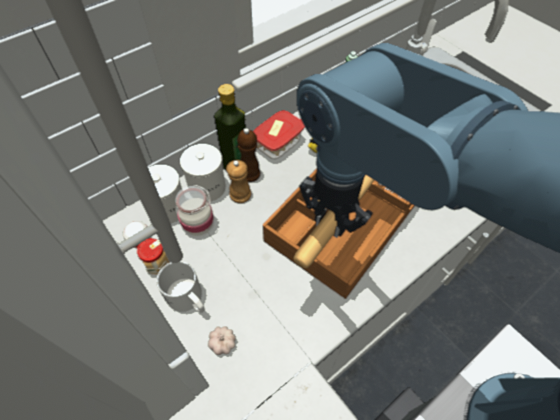

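The scene view shows the pin held level across the gripper, with its near end at about (305,255). The depth readings put its axis at about 0.234 m. The tray sits at −0.109, the bystanders in view stand where they were, and the arm is at rest.

```bash
python3 -c "
from bench import ctrl
print(ctrl.hand_in())"
```

```text
the job is handed in; nothing more can be done
None
```

I slid the upper tray to its −y end (about −0.109 m), drew the pin out on the slant and handed in with it held level and still about 0.23 m above the worktop; the verdict was not shown.

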